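Unlatch the sandwich press and hold its lid half open

TASK

Open the sandwich press and hold it open for me while I put the bread in: pull the sprung slide latch on the lid's handle sideways until it is free of its catch, lift the lid by that handle or latch, and finish while still holding it up, steady, about half-way to upright (about 45 degrees). The lid has no stay, so do not let it fall shut on the way, and leave the things standing around the press where they are.

Things in the scene. Friction and masses are not known exactly. Their poses are not given: they have to be found in the camera images.
- press: Closed sandwich press, black with aluminium top, fixed on the counter: 240 mm wide (y), 230 deep (x), 104 high. Origin under its centre, on the counter; +x to the hinge at its back, -x to its front, +y left when facing its front. Two black handle stubs stick out 60 mm from mid-front, one over the other: upper on the lid; lower on the base, with a 10 mm wide steel catch lug on its nose.
- hinge_line (a point): Middle of the lid's hinge line, at the back of the press: 112 mm behind the press's origin (+x) and 51 mm above the counter. The hinge line runs along the press's y.
- handle: Upper handle, rigid on the lid: black bar 110 mm wide (y), 62 mm front to back (x), 18 mm thick. Its origin is its centre: with the lid closed, 144 mm in front of the press's origin and 69 mm above the counter. It tilts with the lid and carries the slide latch.
- latch_grip (a point): Centre of the slide latch's upright finger grip, a steel tab on top of the upper handle: 10 mm thick (along the press's y: pinch it so), 24 mm front to back. Lid closed: centre 98 mm, top 114 mm, latch plate at its foot 82 mm above the counter; 153 mm in front of the press's origin, 265 mm before the hinge line. Free space of 40 mm either side. Moves with the latch, tilts with the lid.
- latch (a joint): Slide of the spring latch along the press's +y, in m: 0 at rest, 0.016 at its stop. A steel leg goes down over the upper handle's nose; its toe hooks under the catch lug of the lower handle. Beyond about 0.012 it is clear and the lid can rise. The spring pushes back with 4 N at rest, 10 N at the stop. Once the lid is up, the latch may be drawn or sprung back.
- lid (a joint): Opening angle of the lid in rad: 0 closed, grows as the front of the lid rises, 0.79 half open, 1.7 at its stop. The lid with its handle weighs about 0.75 kg (3 to 5 N at the latch grip) and falls shut when let go.
- mug: White mug, 80 mm across, 92 mm high, standing beside the press; origin under its centre. To be left alone.
- jar: Small amber glass jar with a brass cap, 60 mm across, 85 mm high, standing beside the press; origin under its centre. To be left alone.
- bottle: Green oil bottle, 58 mm across, 175 mm high, standing beside the press; origin under its centre. To be left alone.

How it is judged:
On the way, in this order (a step that is already met when the one before it is completed fails the run):
1. the slide latch is drawn clear of its catch while the lid is still down (value of joint latch above 0.0105 m and value of joint lid below 0.1 rad), for 0.05 s.
2. the lid is lifted off the catch (value of joint lid above 0.2 rad), for 0.1 s.
At the end, for the whole second after the job is handed in: The robot's fingers still carry the lid by its handle or latch (more than 1 N on them), the lid is open between 0.55 and 1.02 rad (about 32 to 58 degrees) and at rest (under 0.1 rad/s), nothing else props it, and the mug, jar and bottle are within 30 mm of where they stood (value of joint lid between 0.55 and 1.02 rad and velocity of joint lid between -0.1 and 0.1 rad/s and contact force between the fingers and handle above 1 N and contact force between each of mug, jar, bottle and press below 0.3 N and distance of each of mug, jar, bottle from where it was at the start of the episode below 0.03 m); the arm keeps its last pose, push and grip.
It fails at once if the lid is let fall (closing faster than 2.5 rad/s) (velocity of joint lid below -2.5 rad/s).
It fails at once if the mug, jar or bottle is knocked away by more than 30 mm (distance of any of mug, jar, bottle from where it was at the start of the episode above 0.03 m).
It also fails if it takes over 38 s, if anything falls off the work surface, if the arm or the gripper's body presses on something with over 40 N, if the wrist force passes 120 N, or if a joint passes its speed limit or range.

ROBOT

A 7-joint arm with a two-finger parallel gripper is mounted at the origin on the work surface. World frame = base frame: x ahead of the robot, y to its left, z up, the work surface at z = 0. Lengths are in m, angles in rad, forces in N, time in s.
With the tool pointing down it reaches from about 0.4 to 0.85 m from the base axis. Payload 6.9 kg.
Tool frame: the origin (TCP) lies at the very end of the fingers, on their centre line; the grasp point (between the pads) lies 19 mm behind it (r.grip_depth is the distance from the TCP to the grasp point, in m); z points along the fingers, y is the line along which they close (so a half turn about z gives the same grasp; the last joint's range is limited). The gripper opens to 85 mm and grips with 20 to 120 N. Pads are 22 mm wide; open, the fingers measure 114 mm over their backs; the gripper's body (76 mm by 85 mm) begins 54 mm behind the grasp point. The pads swing forward as they close: fully open they stand 13 mm farther back than shut.
Start: joints at [1.421, 0.507, -0.238, 1.5, 0.126, 1.149, -0.155], TCP at [0.158, -0.605, 0.231] pointing down, gripper open.
Joint ranges: [-3.08, 3.08], [-0.24, 2.05], [-1.43, 1.35], [0, 2.5], [-1.52, 4.66], [0.17, 1.96], [-2.89, 2.89]. Speed limits (rad/s): [2.39, 2.39, 3.14, 3.14, 3.14, 3.14, 3.14].

INTERFACE

Orientations are given as a unit quaternion [x, y, z, w].
In Python, from bench import r gives the robot as it stands. Calls block until the motion is done:
- r.move_ptp(position, orientation): joint-space move of the TCP to a pose.
- r.move_l(position, rotation=None, max_speed=0.15, f_stop=None): straight line of the TCP; rotation=None keeps the orientation; max_speed is the mean speed in m/s. With f_stop (N) it stops when the force on the tool has changed by that much, and returns True; else False.
- r.goto_joints(angles): joint-space move.
- r.release() and r.close(grip_force=None): open the fingers fully, or close them until they stop; grip_force is the grip in N (None keeps the last).
- r.pause(seconds).
- r.inverse_kinematics(position, orientation): joint angles nearest the present ones, or None.
- r.read_camera(name): name is "scene" or "side" or "wrist"; returns a dict with "pixels" (400x640x3 uint8, red, green, blue), "depth" (400x640 float32, m along the optical axis (not along the pixel's ray), 0 where there is no reading), "fx", "fy", "cx", "cy" (pixels), "R" (3x3) and "t" (3): a world point X has camera coordinates R X + t; the wrist camera has in their place "T_tool_cam" (4x4, takes a point from camera to tool coordinates, whose origin is the TCP and whose axes are the flange's). Camera axes: x right, y down, z forward; pixel columns grow to the right and rows downward; lengths in m; the calibration is good to about 2 mm. The wrist camera is an equidistant fisheye: a pixel r from the principal point sees the ray r / f radians off the axis. A picture is of the moment at which its call begins: read the wrist's pose just before it.
A pose or a line that the arm cannot do raises r.MotionError and nothing moves.
- r.job_done(): hands the job in; it is judged then, once.
Trained networks look in a picture, given as the dict that the camera call returned (one of the last four; its "shot" number tells which), for a name from the list of things; names that differ only in an ending like _2 or _b are one class to them, and where a whole thing is asked for, a point or a joint stands for the part that bears it (a point fixed in the world has none). Each returns a list of dicts, best first, with "score" (0 to 1); they miss things now and then, are a little off and sometimes report something else, mostly with a low value. They report only what shows in the picture. A call takes as long as a camera call.
- r.spot_in(picture, target): "rect" ([centre column, centre row, width, height] in pixels, round what is visible of it).
- r.place_of(picture, target): "pixel" ([row, column] in pixels: a listed point, or the origin of a listed thing).
Readings, each from a call of its own:
- r.read_time_s(): time.
- r.read_joints(): joint angles.
- r.read_joint_velocities(): joint speeds.
- r.read_joint_torque(): joint torques, N m.
- r.read_ee_pos(): TCP position.
- r.read_eef_rot(): TCP orientation.
- r.read_wrist_force(): force on the tool from outside, world axes, zero at the start.
- r.read_wrist_torque(): the same for the moment, N m.
- r.read_finger_gap(): finger opening in m.
- r.read_grasp_force(): force on a finger pad.
Only numpy, scipy, OpenCV 4.12 (cv2) and the standard library are available. Lean on these libraries where they do the work, as an engineer would, in place of code of your own. Each camera call takes 0.05 s, during which the arm holds its last target. There are 200 camera calls.

## Working session

There is one attempt and no reset: what is moved stays moved. The work goes in short steps, each a Python script; the robot and the scene stay as the last script left them, time stands still between calls to the robot, and variables do not carry over. Pictures are saved under pics/ and viewed, at most 10 in all, crops included, and the job is handed in when it is done.

```bash
mkdir -p pics
cat > h.py <<'E'
import numpy as np, cv2
from scipy.spatial.transform import Rotation as Ro
from bench import r
def pt(c,px):  # pixel [row,col] + depth -> world
    row,col=px; i,j=int(round(row)),int(round(col))
    w=c["depth"][max(i-1,0):i+2,max(j-1,0):j+2]; w=w[w>0]
    if not len(w): return None
    d=np.median(w)
    X=np.array([(col-c["cx"])/c["fx"]*d,(row-c["cy"])/c["fy"]*d,d])
    return np.array(c["R"]).T@(X-np.array(c["t"]))
def P(c): return np.array([[c["fx"],0,c["cx"]],[0,c["fy"],c["cy"]],[0,0,1]])@np.c_[np.array(c["R"]),np.array(c["t"])]
def tri(a,pa,b,pb):
    X=cv2.triangulatePoints(P(a),P(b),np.array(pa[::-1],float).reshape(2,1),np.array(pb[::-1],float).reshape(2,1))
    return (X[:3]/X[3]).ravel()
E
python3 - <<'E'
from h import *
np.set_printoptions(precision=3,suppress=True)
a=r.read_camera("scene"); b=r.read_camera("side")
for n,c in(("scene",a),("side",b)): cv2.imwrite(f"pics/{n}0.png",c["pixels"][...,::-1])
for t in ["press","hinge_line","handle","latch_grip","mug","jar","bottle"]:
    pa=r.place_of(a,t)[:2]; pb=r.place_of(b,t)[:2]
    print(t,[(np.round(p["pixel"]),round(p["score"],2)) for p in pa],[(np.round(p["pixel"]),round(p["score"],2)) for p in pb])
    if pa and pb: print("   tri",tri(a,pa[0]["pixel"],b,pb[0]["pixel"]),"dep",pt(a,pa[0]["pixel"]),pt(b,pb[0]["pixel"]))
print(r.read_time_s(),r.read_eef_rot())
E
```

```text
press [(array([271., 276.]), 0.88)] [(array([289., 366.]), 0.79)]
   tri [ 0.661 -0.153 -0.006] dep [ 0.733 -0.196  0.106] [ 0.613 -0.245  0.103]
hinge_line [(array([288., 292.]), 0.87)] [(array([269., 424.]), 0.77)]
   tri [ 0.767 -0.18   0.057] dep [ 0.764 -0.176  0.053] [ 0.736 -0.227  0.103]
handle [(array([213., 249.]), 0.84)] [(array([270., 298.]), 0.88)]
   tri [ 0.514 -0.136  0.076] dep [ 0.52  -0.137  0.086] [ 0.514 -0.148  0.081]
latch_grip [(array([210., 250.]), 0.67), (array([208., 245.]), 0.64)] [(array([261., 293.]), 0.75)]
   tri [ 0.51  -0.129  0.087] dep [ 0.51  -0.129  0.086] [ 0.507 -0.142  0.101]
mug [(array([231., 344.]), 0.77), (array([207., 247.]), 0.62)] [(array([226., 342.]), 0.73)]
   tri [0.675 0.063 0.007] dep [0.702 0.04  0.056] [ 0.63  -0.067  0.103]
jar [(array([304., 200.]), 0.79)] [(array([380., 398.]), 0.83)]
   tri [ 0.634 -0.361  0.001] dep [ 0.667 -0.37   0.05 ] [ 0.618 -0.382  0.04 ]
bottle [(array([268., 168.]), 0.77)] [(array([228., 338.]), 0.22)]
   tri [ 0.603 -0.368  0.231] dep [ 0.512 -0.38   0.036] [ 0.619 -0.071  0.103]
0.8 [ 0.992  0.127 -0.     0.   ]
```

View pics/scene0.png

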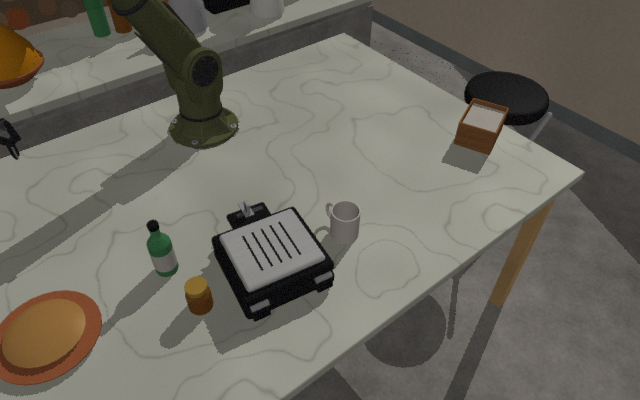

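View pics/side0.png

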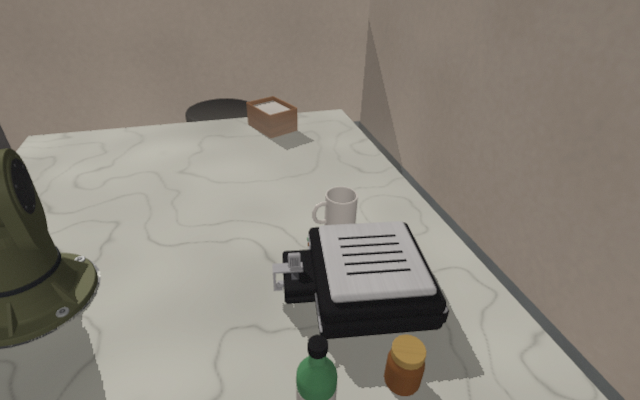

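```bash
cat >> h.py <<'E'
def cloud(c):
    v,u=np.nonzero(c["depth"]); d=c["depth"][v,u]
    X=np.c_[(u-c["cx"])/c["fx"]*d,(v-c["cy"])/c["fy"]*d,d]
    return (X-np.array(c["t"]))@np.array(c["R"]), np.c_[v,u]
E
python3 - <<'E'
from h import *
np.set_printoptions(precision=4,suppress=True)
for n in("scene","side"):
    c=r.read_camera(n); X,_=cloud(c)
    m=(abs(X[:,0]-.65)<.2)&(abs(X[:,1]+.16)<.17)
    t=X[m&(X[:,2]>.095)&(X[:,2]<.112)]
    rect=cv2.minAreaRect(t[(np.hypot(*(t[:,:2]-[.66,-.155]).T)<.16)&(t[:,0]>.54)][:,:2].astype(np.float32))
    print(n,rect,np.median(t[:,2]))
    g=X[(abs(X[:,0]-.505)<.03)&(abs(X[:,1]+.13)<.05)&(X[:,2]>.09)&(X[:,2]<.13)]
    print(" tab",len(g),g.min(0),g.max(0),np.median(g,0)) if len(g) else 0
    hd=X[(X[:,0]<.535)&m&(X[:,2]>.06)&(X[:,2]<.09)]
    print(" handle",len(hd),cv2.minAreaRect(hd[:,:2].astype(np.float32)),np.median(hd[:,2]))
    b=X[(abs(X[:,0]-.52)<.08)&(abs(X[:,1]+.38)<.08)&(X[:,2]>.03)]
    print(" bottle",b.min(0),b.max(0))
# move above: yaw guess -9.9deg
yaw=-.172
Rp=Ro.from_euler('z',yaw); g0=np.array([.507,-.135,.098])
for tilt in(0,15,30,45,60):
  o=[]
  for lid in(0,.2,.4,.6,.8):
    hinge=g0+Rp.apply([.265,0,-.047]); L=Rp*Ro.from_euler('y',lid)*Rp.inv()
    p=hinge+L.apply(g0-hinge)
    # tool: z down, tilted so fingers point to +x by tilt ; x flip
    for fl in(0,np.pi):
      R=L*Rp*Ro.from_euler('y',-np.radians(tilt))*Ro.from_euler('x',np.pi)*Ro.from_euler('z',fl)
      q=r.inverse_kinematics(p+R.apply([0,0,.01]),R.as_quat()); o.append(q is not None)
  print(tilt,p,o, R.apply([0,0,1]))
E
```

```text
scene ((0.660551130771637, -0.16299650073051453), (0.20563329756259918, 0.19564318656921387), 80.54884338378906) 0.1045378000700856
 tab 61 [ 0.4955 -0.1427  0.0915] [ 0.5222 -0.1299  0.1185] [ 0.5145 -0.1391  0.1095]
 handle 542 ((0.499389111995697, -0.17147639393806458), (0.17904040217399597, 0.07069012522697449), 89.62396240234375) 0.080596870483316
 bottle [ 0.4709 -0.4053  0.03  ] [ 0.5177 -0.3464  0.1805]
side ((0.657938539981842, -0.16289059817790985), (0.20731768012046814, 0.1884205937385559), 80.61605072021484) 0.10307401667599449
 tab 153 [ 0.497  -0.1446  0.0902] [ 0.519  -0.1325  0.1163] [ 0.5079 -0.1405  0.1063]
 handle 1277 ((0.5000964999198914, -0.17339877784252167), (0.06974540650844574, 0.1813676804304123), 0.032770927995443344) 0.07880287821523141
 bottle [ 0.4556 -0.4056  0.052 ] [ 0.513  -0.3533  0.1775]
0 [ 0.6194 -0.1545  0.2738] [True, True, True, True, True, True, True, True, False, False] [-0.7068  0.1228 -0.6967]
15 [ 0.6194 -0.1545  0.2738] [True, True, True, True, True, True, True, True, False, False] [-0.505   0.0877 -0.8586]
30 [ 0.6194 -0.1545  0.2738] [True, True, True, True, True, True, True, True, True, True] [-0.2689  0.0467 -0.962 ]
45 [ 0.6194 -0.1545  0.2738] [False, False, True, True, True, True, True, True, True, True] [-0.0144  0.0025 -0.9999]
60 [ 0.6194 -0.1545  0.2738] [False, False, False, False, True, True, True, True, True, True] [ 0.2411 -0.0419 -0.9696]
```

```bash
cat >> h.py <<'E'
YAW=np.radians(-9.4); Rp=Ro.from_euler('z',YAW)
def tool(tilt,lid=0,fl=0): # tilt: fingers lean toward +x of press (rad)
    return Rp*Ro.from_euler('y',lid-tilt)*Ro.from_euler('x',np.pi)*Ro.from_euler('z',fl)
def wristray(c,px,T):  # T tool pose 4x4
    x=np.array([px[1]-c["cx"],px[0]-c["cy"]])/c["fx"]; th=np.linalg.norm(x)
    d=np.r_[x/th*np.sin(th),np.cos(th)]; W=T@np.array(c["T_tool_cam"])
    return W[:3,3],W[:3,:3]@d
def pose():
    T=np.eye(4); T[:3,:3]=Ro.from_quat(r.read_eef_rot()).as_matrix(); T[:3,3]=r.read_ee_pos(); return T
E
python3 - <<'E'
from h import *
np.set_printoptions(precision=4,suppress=True)
g=np.array([.508,-.138,.098])
p=r.read_ee_pos(); r.move_l([p[0],p[1],.33])
best=None
j=np.array(r.read_joints())
for fl in(0,np.pi):
    R=tool(np.radians(30),0,fl); q=r.inverse_kinematics(g,R.as_quat()); 
    print(fl,q)
    q=np.array(q)
    if best is None or abs(q-j).max()<best[0]: best=(abs(q-j).max(),fl)
fl=best[1]; R=tool(np.radians(30),0,fl); print("fl",fl)
rays=[]
for k,off in enumerate([(0,0,-.2),(0,.05,-.12),(0,-.03,-.1)]):
    tgt=g+Rp.apply([0,off[1],0])+R.apply([0,0,off[2]])
    (r.move_ptp if k==0 else lambda a,b:r.move_l(a,b))(tgt,R.as_quat())
    T=pose(); c=r.read_camera("wrist"); cv2.imwrite(f"pics/w{k}.png",c["pixels"][...,::-1])
    pl=r.place_of(c,"latch_grip")[:2]; print(T[:3,3],pl)
    if pl: rays.append(wristray(c,pl[0]["pixel"],T))
A=sum(np.eye(3)-np.outer(d,d) for o,d in rays); b=sum((np.eye(3)-np.outer(d,d))@o for o,d in rays)
print("latch",np.linalg.solve(A,b)); print(r.read_time_s(),r.read_wrist_force())
E
```

```text
0 [ 0.563   0.4335 -0.4355  2.4183  2.4879  0.2556  2.2978]
3.141592653589793 [ 1.0302  0.6704 -1.2243  2.4133  1.8104  0.6861 -0.175 ]
fl 3.141592653589793
[ 0.4097 -0.1222  0.2714] [{'pixel': [175.0, 318.4], 'score': 0.55}]Traceback (most recent call last):
  File "<stdin>", line 16, in <module>
  File "<stdin>", line 16, in <lambda>
host.MotionError: the arm cannot follow that straight line within its joint ranges
```

Run:
```python
from h import *
np.set_printoptions(precision=2,suppress=True)
print(np.array(r.read_joints()))
g0=np.array([.508,-.138,.098]); hinge=g0+Rp.apply([.265,0,-.047])
for fl in(0,np.pi):
 for t in(10,20,30):
  for lid,off in((0,.1),(0,0),(.2,0),(.4,0),(.6,0),(.72,0)):
    L=Rp*Ro.from_euler('y',lid)*Rp.inv(); p=hinge+L.apply(g0-hinge); R=tool(np.radians(t),lid,fl)
    q=r.inverse_kinematics(p+R.apply([0,0,.012-off]),R.as_quat()); print(round(fl),t,lid,off,None if q is None else np.array(q))
```

```text
[ 0.65 -0.09 -0.33  2.33 -0.27  0.39  1.94]
0 10 0 0.1 [-0.53  0.52  1.15  2.03 -0.74  0.85 -0.71]
0 10 0 0 [-0.45  0.76  1.15  2.11 -1.13  0.84 -0.36]
0 10 0.2 0 [-0.43  0.76  1.15  1.84 -0.77  1.11 -0.72]
0 10 0.4 0 [-0.35  0.84  1.15  1.54 -0.63  1.45 -0.86]
0 10 0.6 0 [-0.24  0.95  1.15  1.19 -0.6   1.82 -0.93]
0 10 0.72 0 [-0.    0.88  0.55  0.94 -0.27  1.94 -1.27]
0 20 0 0.1 [-0.58  0.41  1.15  2.22 -0.96  0.6  -0.49]
0 20 0 0 [-0.07  0.47  0.44  2.26 -1.21  0.25 -0.29]
0 20 0.2 0 [-0.47  0.68  1.15  2.   -0.91  0.9  -0.58]
0 20 0.4 0 [-0.41  0.74  1.15  1.69 -0.68  1.24 -0.82]
0 20 0.6 0 [-0.3   0.85  1.15  1.35 -0.62  1.61 -0.92]
0 20 0.72 0 [-0.22  0.94  1.15  1.12 -0.62  1.84 -0.96]
0 30 0 0.1 [-0.34  0.24  0.75  2.42 -1.51  0.26  0.05]
0 30 0 0 [ 0.93  0.61 -1.03  2.41  1.94  0.57  2.85]
0 30 0.2 0 [-0.5   0.63  1.17  2.15 -1.18  0.74 -0.31]
0 30 0.4 0 [-0.51  0.74  1.31  1.85 -0.88  1.11 -0.63]
0 30 0.6 0 [-0.21  0.6   0.74  1.51 -0.39  1.26 -1.15]
0 30 0.72 0 [-0.22  0.75  0.92  1.29 -0.49  1.55 -1.07]
3 10 0 0.1 [ 0.79  0.36 -0.76  2.01  0.4   0.72  1.21]
3 10 0 0 [ 0.5
[... 217 characters left out ...]
 0.38  0.86 -0.49  0.93  0.27  1.96  1.38]
3 20 0 0.1 [ 0.61  0.23 -0.45  2.21  0.26  0.38  1.37]
3 20 0 0 [-0.02  0.46  0.35  2.26 -1.13  0.21  2.77]
3 20 0.2 0 [ 0.68  0.47 -0.67  1.98  0.48  0.68  1.14]
3 20 0.4 0 [ 0.67  0.56 -0.74  1.68  0.4   1.12  1.22]
3 20 0.6 0 [ 0.59  0.69 -0.74  1.34  0.38  1.53  1.25]
3 20 0.72 0 [ 0.52  0.79 -0.73  1.11  0.39  1.77  1.27]
3 30 0 0.1 [ 0.94  0.24 -0.83  2.41  1.36  0.18  0.26]
3 30 0 0 [ 1.02  0.71 -1.22  2.41  1.84  0.72 -0.19]
3 30 0.2 0 [ 0.53  0.37 -0.4   2.14  0.41  0.35  1.22]
3 30 0.4 0 [ 0.72  0.47 -0.73  1.84  0.42  0.86  1.2 ]
3 30 0.6 0 [ 0.64  0.59 -0.75  1.5   0.39  1.29  1.25]
3 30 0.72 0 [ 0.58  0.68 -0.75  1.28  0.39  1.54  1.26]
```

View pics/w0.png

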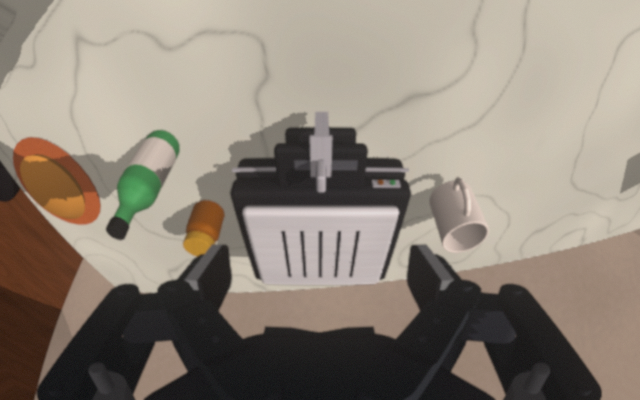

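Run:
```python
from h import *
np.set_printoptions(precision=4,suppress=True)
g=np.array([.508,-.138,.098]); R=tool(np.radians(15),0,np.pi)
rays=[]
for k,(dy,b) in enumerate([(0,.16),(.05,.12),(-.04,.1)]):
    tgt=g+Rp.apply([0,dy,0])-R.apply([0,0,b])
    try: (r.move_ptp if k==0 else r.move_l)(tgt,R.as_quat())
    except Exception as e: print(k,e); continue
    T=pose(); c=r.read_camera("wrist"); cv2.imwrite(f"pics/v{k}.png",c["pixels"][120:,150:490][...,::-1] if 0 else c["pixels"][...,::-1])
    pl=r.place_of(c,"latch_grip")[:2]; print(T[:3,3],pl,np.array(r.read_joints()))
    if pl: rays.append(wristray(c,pl[0]["pixel"],T))
A=sum(np.eye(3)-np.outer(d,d) for o,d in rays); b=sum((np.eye(3)-np.outer(d,d))@o for o,d in rays)
X=np.linalg.solve(A,b); print("latch",X,[np.linalg.norm(np.cross(X-o,d)) for o,d in rays]); print(r.read_time_s(),r.read_wrist_force())
```

```text
[ 0.4674 -0.1316  0.2518] [{'pixel': [186.6, 320.2], 'score': 0.7}] [ 0.8124  0.1651 -0.6717  2.0362  0.157   0.7198  1.462 ]
[ 0.4851 -0.0836  0.2143] [{'pixel': [195.7, 262.7], 'score': 0.84}] [ 0.6403  0.2258 -0.6474  2.0875  0.2962  0.6307  1.2099]
[ 0.4761 -0.1728  0.1949] [{'pixel': [198.1, 365.3], 'score': 0.75}] [ 0.8308  0.28   -0.6395  2.0853  0.2711  0.5814  1.4318]
latch [ 0.5119 -0.1391  0.0932] [np.float64(0.0020010652569611115), np.float64(0.0010331962884710469), np.float64(0.002150929572446181)]
5.95 [0.3054 0.7049 0.0567]
```

Run:
```python
from h import *
np.set_printoptions(precision=4,suppress=True)
g=np.array([.509,-.1385,.1]); R=tool(np.radians(15),0,np.pi)
r.move_l(g-R.apply([0,0,.06]),R.as_quat())
print(r.move_l(g+R.apply([0,0,.009]),max_speed=.06,f_stop=6), r.read_ee_pos())
r.close(60); print("gap",r.read_finger_gap(),r.read_grasp_force(),r.read_wrist_force(),r.read_ee_pos(),r.read_time_s())
c=r.read_camera("wrist"); cv2.imwrite("pics/g.png",c["pixels"][80:,100:540][...,::-1])
```

```text
False [ 0.5114 -0.1389  0.0916]
gap 0.00864956089703717 58.808189034461975 [-2.0267  5.0144  3.8722] [ 0.5115 -0.1374  0.0915] 8.45
```

View pics/g.png

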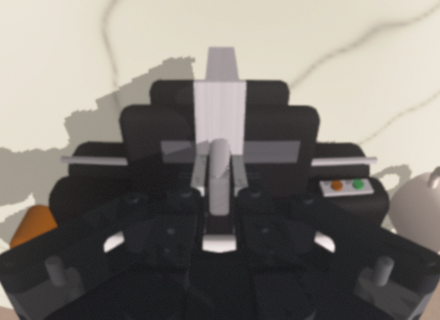

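The picture shows the fingers pinching the steel tab (about col 220, row 175 in the crop) with the handle below. The gap of 8.6 mm fits the 10 mm tab. Next I pull sideways.

Run:
```python
from h import *
np.set_printoptions(precision=4,suppress=True)
p0=np.array(r.read_ee_pos()); ey=Rp.apply([0,1,0]); f0=np.array(r.read_wrist_force())
for s in(.004,.008,.011,.013,.0145,.016,.0175):
    hit=r.move_l(p0+ey*s,max_speed=.03,f_stop=25)
    F=(np.array(r.read_wrist_force())-f0)@ey; d=(np.array(r.read_ee_pos())-p0)@ey
    print(s,hit,round(d,4),round(F,2),r.read_wrist_force(),r.read_finger_gap())
    if hit or F<-15: break
print(r.read_time_s())
```

```text
0.004 False 0.003 -10.5 [-0.7898 -5.8845  1.329 ] 0.008973629305625537
0.008 False 0.0068 -11.09 [-0.958  -6.4564  1.8275] 0.00880087444846697
0.011 False 0.0094 -11.67 [-0.9862 -7.0305  2.0043] 0.009113533604698213
0.013 False 0.0112 -12.91 [-0.7506 -8.3341  1.3282] 0.008839046398898943
0.0145 False 0.0124 -12.16 [-0.6443 -7.5882  2.1235] 0.008963824668604828
0.016 False 0.0137 -13.13 [-0.93   -8.5222  1.3327] 0.009105944304903349
0.0175 False 0.0151 -14.02 [-0.946  -9.4187  2.2263] 0.00853675628618544
10.3667
```

Run:
```python
from h import *
np.set_printoptions(precision=4,suppress=True)
ey=Rp.apply([0,1,0]); R0=tool(np.radians(15),0,np.pi)
pc=np.array(r.read_ee_pos())+ey*.0024
h=np.array([.509,-.1385,0])+Rp.apply([.265,0,0]); h[2]=.051
def tgt(l):
    L=Rp*Ro.from_euler('y',l)*Rp.inv(); return h+L.apply(pc-h),(L*R0).as_quat()
for l in np.r_[np.arange(.05,.70,.05),.72]:
    try: hit=r.move_l(*tgt(l),max_speed=.05,f_stop=30)
    except r.MotionError as e: print(l,e); break
    print(round(l,2),hit,r.read_ee_pos()-tgt(l)[0],Rp.inv().apply(r.read_wrist_force()),round(r.read_finger_gap(),4),round(r.read_time_s(),2))
    if hit: break
c=r.read_camera("side"); cv2.imwrite("pics/lift.png",c["pixels"][...,::-1])
```

```text
0.05 False [-0.0005 -0.0026 -0.0003] [ 2.215  -8.9964 -4.2331] 0.0091 10.78
0.1 False [-0.0006 -0.0026 -0.0005] [ 1.8703 -9.7119 -3.4279] 0.0088 11.2
0.15 False [-0.0007 -0.0027 -0.0006] [ 1.305  -9.1767 -3.8939] 0.0082 11.62
0.2 False [-0.0008 -0.0028 -0.0007] [ 0.8323 -9.1839 -3.3236] 0.0087 12.03
0.25 False [-0.0009 -0.0029 -0.0008] [ 0.1804 -8.6676 -2.7735] 0.0086 12.45
0.3 False [-0.001  -0.0031 -0.0009] [ 0.2214 -9.1064 -3.6269] 0.0089 12.87
0.35 False [-0.0011 -0.0031 -0.001 ] [-0.9435 -9.1531 -2.0741] 0.0085 13.28
0.4 False [-0.0012 -0.0032 -0.001 ] [-1.3454 -9.1724 -2.6375] 0.0091 13.7
0.45 False [-0.0013 -0.0032 -0.0011] [-1.1759 -8.7512 -1.9375] 0.0085 14.12
0.5 False [-0.0013 -0.0032 -0.001 ] [-2.6602 -9.2115 -1.078 ] 0.0089 14.53
0.55 False [-0.0013 -0.0031 -0.0009] [-2.8172 -9.2209 -0.4774] 0.0091 14.95
0.6 False [-0.0013 -0.0031 -0.0009] [-3.6708 -9.2766  1.4179] 0.0088 15.37
0.65 False [-0.0013 -0.0029 -0.0007] [-3.7054 -8.2611  1.2001] 0.0091 15.78
0.72 False [-0.0011 -0.0028 -0.0006] [-3.2757 -8.7769  1.6918] 0.0085 16.31
```

View pics/lift.png

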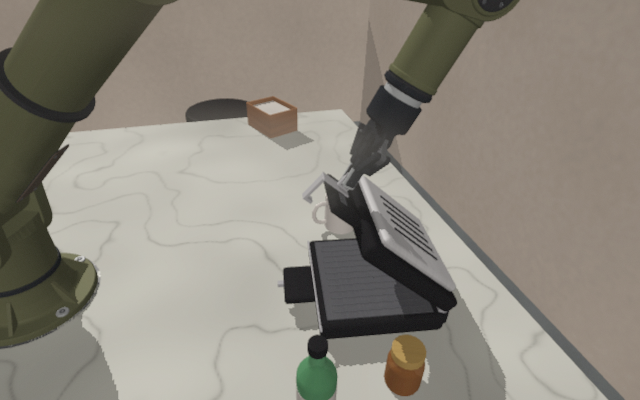

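The picture shows the lid up at about 40° with the tab still held in the fingers (about col 345, row 180). The bottle (318, 370), jar (405, 365) and mug (340, 215) have not moved.

Run:
```python
from h import *
r.pause(.7); print(r.read_finger_gap(),r.read_grasp_force(),r.read_time_s()); print(r.job_done())
```

```text
0.009460704716178442 59.20452654361725 17.0583
the job is handed in; nothing more can be done
None
```

I drew the latch clear and handed the job in at about 17 s, with the fingers still holding the lid steady at about 0.72 rad (41°) by the latch grip; the mug, jar and bottle looked unmoved in the last picture, and no verdict was returned.

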